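Hand lever travel check

ROBOT

A 6-joint arm with a two-finger parallel gripper is mounted at the origin on a cart in front of the work surface, level with it; the furniture and walls round the work are solid. World frame = base frame: x ahead of the robot, y to its left, z up, the work surface at z = 0. Lengths are in m, angles in rad, forces in N, time in s.
With the tool pointing down it reaches from about 0.275 to 0.725 m from the base axis. Payload 5.6 kg.
Tool frame: the origin (TCP) lies midway between the tips of the shut fingers; the grasp point (between the pads) lies 19 mm behind it (env.tcp_to_grasp is the distance from the TCP to the grasp point, in m); z points along the fingers, y is the direction in which the jaws open and shut (so a half turn about z gives the same grasp; the last joint's range is limited). The gripper opens to 85 mm and grips with 20 to 120 N. Pads are 22 mm wide; open, the fingers measure 114 mm over their backs; the gripper's body (76 mm by 85 mm) begins 54 mm behind the grasp point. The pads swing forward as they close: fully open they stand 13 mm farther back than shut.
Start: joints at [-0.851, 0.255, 0.108, 0, -1.424, -0.285], TCP at [0.232, -0.499, 0.231] pointing down, gripper open.
Joint ranges: [-2.95, 2.95], [-1.21, 1.97], [-1.09, 1.5], [-2.87, 1.71], [-2.94, -0.07], [-3.05, 3.05]. Speed limits (rad/s): [2.57, 2.57, 3.14, 3.14, 3.14, 3.14].

INTERFACE

Orientations are given as a unit quaternion [w, x, y, z].
In Python, from plant import env, vision, spotter gives the robot as it stands.
- The arm moves only by the shell command python3 -m crank 'ROWS' [FORCE]. ROWS is JSON, a list that holds one entry, the list of rows, each a list of 7 numbers: the shift along the tool's x, y, z in mm, then the turn, a rotation vector about the tool's x, y, z in rad, then the opening, from -1 (shut) to 1 (fully open). In form: [[[dx, dy, dz, wx, wy, wz, grip], ...]]. A call has 1 to 12 rows; each row is the pose to reach, as a shift and turn from the pose commanded when the call began, along the tool's axes at that moment; what a row does not reach only later rows make up. A row lasts 1/8 s, in which the tool goes at most 62.5 mm and 10.7 degrees, less where a joint would pass 70% of its speed; a pose out of reach is approached as far as the arm can. A call with a gripper value outside its range is refused whole. The fingers move at their own pace and stop on an object; FORCE is the grip in N (left out, the last holds). Time passes only in rows, so rows that repeat a pose let the fingers close. It gives the time, the measured TCP pose, the force and the opening at its end, in the units of the state.
- env.read_state(): the state, without advancing time (a new reading comes with each control period).
- vision.capture(name): name is "scene" or "top"; returns (picture, depth): 480x640x3 uint8, red, green, blue; 480x640 float32, m along the optical axis (not along the pixel's ray), 0 where there is no reading.
- vision.get_calibration(name): a dict with "camera_matrix" (3x3 intrinsics, pixels), "distortion" ([k1, k2, p1, p2, k3] as OpenCV has them; the pictures are not rectified), "eye" and "attitude" of the camera in the world. Camera axes: x right, y down, z forward; pixel columns grow to the right and rows downward; lengths in m; the calibration is good to about 2 mm. A picture is of the moment at which its call begins. get_calibration takes no time and is no camera call.
- env.close_job(): hands the job in, once; it reports no verdict.
Trained networks look in the newest picture that a camera, given by its name, has taken for a name from the list of things; names that differ only in an ending like _2 or _b are one class to them, and where a whole thing is asked for, a point or a joint stands for the part that bears it (a point fixed in the world has none). Each returns a list of dicts, best first, with "confidence" (0 to 1); they miss things now and then, are a little off and sometimes report something else, mostly with a low value. They report only what shows in the picture. A call takes as long as a camera call.
- spotter.trace(camera, query): "region" (480x640 bool, what is visible of it) and "xy" ([column, row] in pixels, amid what is visible of it).
- spotter.pinpoint(camera, query): "xy" ([column, row] in pixels: a listed point, or the origin of a listed thing).
The state is a dict: "time": time; "joints": joint angles; "qd": joint speeds; "tau": joint torques, N m; "ee_pos": TCP position; "tcp_rot": TCP orientation; "ft_force": force on the tool from outside, world axes, zero at the start; "moment": the same for the moment, N m; "gripper_width": opening from 0.0 (shut) to 1.0 (fully open).
Only numpy, scipy, OpenCV 4.12 (cv2) and the standard library are available. Lean on these libraries where they do the work, as an engineer would, in place of code of your own. Each camera call takes 0.05 s, during which the arm holds its last target.

TASK

Check the travel of the two hand levers on the test stands: with the outside of the fingers, press the left lever towards its bar as far as it will go and let it spring right back out, then do the same with the right lever. One of them stops well short of its bar and the other comes up against it: press the one that stops short in again, and finish while still holding it in against its stop so that the gap can be gauged. Push only on the fronts of the levers and without forcing them; grip nothing, keep the fingers off the bars, and leave everything else where it is.

Things in the scene. Friction and masses are not known exactly. Their poses are not given: they have to be found in the camera images.
- stand_a: lever test stand, fixed: foot 100x150x12 mm, two uprights at y = -50 and +50 mm carrying a bar along y at z = 100 mm; clamps reach 117 mm high. Origin under the foot's middle; x from lever to bar (away from the robot, within 0.35 rad), y to the left. Both stands look alike; either may be the left one (world y > 0; the right one has y < 0).
- bar_a: the level bar of stand_a: 200 mm long, 26 mm thick over its rubber grip, axis 100 mm above the bench; same origin and axes as the stand
- lever_a (a joint): hand lever, turns level. 0 = out, where its spring returns it (0.36 rad off parallel to the bar); grows as pressed to the bar, counter-clockwise from above. At the press point 2 N starts it, 3.5 to 5 N takes it fully in, to a hard stop: about 0.24 if it stops short (26 mm left from ball end to grip), 0.445 if it comes up against the bar. One lever of each kind; which is found by pressing.
- lever_a_front: front (pushed) half of lever_a, with its ball end: aluminium blade 14 mm high, 13 mm thick in all, from the pivot to a 16 mm ball end 130 mm from the pivot. Origin on the pivot (stand frame x -32, y +75, z 100 mm); x square to the blade towards the bar, y along the blade towards the pivot from the ball; it turns with the lever
- lever_a_back: rear half of the blade of lever_a, on the side of the bar, which the fingers should not get behind; same origin and axes as the front
- press_a (a point): press point of lever_a: on the blade's front face, mid-height (100 mm above the bench), 100 mm from the pivot; x is the press direction, square to the blade, y along the blade towards the pivot; it turns with the lever. The space before it is free above 60 mm from the bench (bystanders there are lower)
- stand_b: lever test stand, fixed: foot 100x150x12 mm, two uprights at y = -50 and +50 mm carrying a bar along y at z = 100 mm; clamps reach 117 mm high. Origin under the foot's middle; x from lever to bar (away from the robot, within 0.35 rad), y to the left. Both stands look alike; either may be the left one (world y > 0; the right one has y < 0).
- bar_b: the level bar of stand_b: 200 mm long, 26 mm thick over its rubber grip, axis 100 mm above the bench; same origin and axes as the stand
- lever_b (a joint): hand lever, turns level. 0 = out, where its spring returns it (0.36 rad off parallel to the bar); grows as pressed to the bar, counter-clockwise from above. At the press point 2 N starts it, 3.5 to 5 N takes it fully in, to a hard stop: about 0.24 if it stops short (26 mm left from ball end to grip), 0.445 if it comes up against the bar. One lever of each kind; which is found by pressing.
- lever_b_front: front (pushed) half of lever_b, with its ball end: aluminium blade 14 mm high, 13 mm thick in all, from the pivot to a 16 mm ball end 130 mm from the pivot. Origin on the pivot (stand frame x -32, y +75, z 100 mm); x square to the blade towards the bar, y along the blade towards the pivot from the ball; it turns with the lever
- lever_b_back: rear half of the blade of lever_b, on the side of the bar, which the fingers should not get behind; same origin and axes as the front
- press_b (a point): press point of lever_b: on the blade's front face, mid-height (100 mm above the bench), 100 mm from the pivot; x is the press direction, square to the blade, y along the blade towards the pivot; it turns with the lever. The space before it is free above 60 mm from the bench (bystanders there are lower)
- screwdriver_a: bystander, to be left alone: orange-handled screwdriver, 174 mm long, lying at the front left; origin at its underside
- pliers: bystander, to be left alone: blue-handled pliers, 178 mm long, lying at the front; origin at its underside
- coil_w0: bystander, to be left alone: small wound coil, 47x46x57 mm, standing at the front between the stands; origin at its underside
- tape_roll: bystander, to be left alone: roll of tape, 64 mm across, 18 mm high, front right; origin at its underside
- solenoid_stand_loose: bystander, to be left alone: dark solenoid body, 70 mm across, 103 mm high, standing behind the stands; origin at its underside
- varnish_can: bystander, to be left alone: open tin with a dauber, 70 mm across, 122 mm high, behind the stands; origin at its underside
- half_shell_1: bystander, to be left alone: pressed aluminium half shell, 46x36x13 mm, lying at the front left; origin at its underside

How it is judged:
On the way, in this order (a step that is already met when the one before it is completed fails the run):
1. the left lever is pressed fully in (((world y of stand_a above 0 m and value of joint lever_a above 0.415 rad) or (world y of stand_b above 0 m and value of joint lever_b above 0.222 rad))), for 0.2 s.
2. it has sprung back out (value of joint each of lever_a, lever_b below 0.04 rad), for 0.1 s.
3. the right lever is pressed fully in (((world y of stand_a below 0 m and value of joint lever_a above 0.415 rad) or (world y of stand_b below 0 m and value of joint lever_b above 0.222 rad))), for 0.2 s.
4. it has sprung back out (all of step 2), for 0.1 s.
At the end, for the whole second after the job is handed in: The lever that stops short is held in by the fingers (over 1.5 N on its front) to within about 0.02 rad of its stop; the other lever is out (under 0.04 rad); no bystander has moved over 20 mm (value of joint lever_b above 0.222 rad and value of joint lever_a below 0.04 rad and contact force between the fingers and lever_b_front above 1.5 N and contact force between the fingers and lever_b_back below 1.5 N and distance of each of screwdriver_a, pliers, coil_w0, tape_roll, solenoid_stand_loose, varnish_can, half_shell_1 from where it was at the start of the episode below 0.02 m); the arm keeps its last pose, push and grip.
It fails at once if the fingers get behind a lever or grip it (contact force between the fingers and lever_a_back above 1.5 N or contact force between the fingers and lever_b_back above 1.5 N).
It fails at once if the fingers press on a bar (contact force between the fingers and bar_a above 3 N or contact force between the fingers and bar_b above 3 N).
It fails at once if a lever is forced with more than 60 N (contact force between the fingers and lever_a_front above 60 N or contact force between the fingers and lever_b_front above 60 N).
It fails at once if a bystander is shifted by more than 20 mm (distance of any of screwdriver_a, pliers, coil_w0, tape_roll, solenoid_stand_loose, varnish_can, half_shell_1 from where it was at the start of the episode above 0.02 m).
It also fails if it takes over 48 s, if anything falls off the work surface, if the arm or the gripper's body presses on something with over 40 N, if the wrist force passes 120 N, or if a joint passes its speed limit or range.

## Working session

There is one attempt and no reset: what is moved stays moved. The work goes in short steps, Python scripts to look and compute and a shell command to move; the robot and the scene stay as the last step left them, time stands still between calls to the robot, and variables do not carry over. Pictures are saved under pics/ and viewed, and the job is handed in when it is done.

```bash
ls; mkdir -p pics
python3 - <<'E'
from plant import env, vision, spotter
import cv2
print(env.read_state())
for c in ("scene","top"):
    p,d=vision.capture(c); cv2.imwrite(f"pics/{c}0.png",p[:,:,::-1])
    print(c,vision.get_calibration(c))
    for q in ("press_a","lever_a_front","stand_a","bar_a"):
        print(q,[(r["xy"],r["confidence"]) for r in spotter.pinpoint(c,q)])
E
```

```text
pics
{'time': 0.0, 'joints': array([-8.51403392e-01,  2.55781426e-01,  1.06974944e-01, -4.77703531e-04,
       -1.42394309e+00, -2.84579725e-01]), 'qd': array([ 4.58023371e-05,  4.26862962e-04, -1.07324293e-04,  1.61872779e-03,
       -5.44904596e-05, -4.95576063e-04]), 'tau': array([ 3.54682939e-03, -3.86628842e+01,  2.37939566e+01,  5.36493570e+00,
       -6.12102667e-03, -1.12185990e-05]), 'ee_pos': array([ 0.23150047, -0.49833185,  0.23036551]), 'tcp_rot': array([-2.62818752e-04, -2.15663543e-01,  9.76467217e-01,  9.69809441e-04]), 'ft_force': array([-0.27915121,  0.61396466,  0.22434952]), 'moment': array([ 0.07038927, -0.0681763 , -0.00650234]), 'gripper_width': 0.9987583724754631}
scene {'camera_matrix': array([[598.80908979,   0.        , 312.74629732],
       [  0.        , 598.80908979, 242.22641618],
       [  0.        ,   0.        ,   1.        ]]), 'distortion': array([0.04510512, 0.        , 0.        , 0.        , 0.        ]), 'eye': array([-0.13374223,  0.51511626,  0.98407513]), 'attitude': array([ 0.16924507, -0.40815777,  0.83532599, -0.32709912])}
press_a [([276.2, 290.6], 0.83)]
lever_a_front [([338.4, 223.5], 0.7), ([227.0, 289.4], 0.4), ([260.9, 360.9], 0.31)]
stand_a [([360.1, 236.0], 0.88), ([258.8, 297.7], 0.87)]
bar_a []
top {'camera_matrix': array([[473.73160052,   0.        , 329.43895573],
       [  0.        , 473.73160052, 242.21063008],
       [  0.        ,   0.        ,   1.        ]]), 'distortion': array([-0.04674817,  0.        ,  0.        ,  0.        ,  0.        ]), 'eye': array([0.37183847, 0.00597308, 0.93739197]), 'attitude': array([-0.07508252,  0.717807  , -0.6880558 ,  0.0754648 ])}
press_a [([399.6, 252.0], 0.66), ([409.5, 285.2], 0.64), ([248.2, 283.1], 0.64), ([452.2, 323.8], 0.23)]
lever_a_front [([363.6, 252.1], 0.59)]
stand_a [([259.9, 252.3], 0.79), ([399.5, 254.3], 0.58)]
bar_a [([397.8, 258.5], 0.63), ([259.4, 255.5], 0.62)]
```

View pics/scene0.png

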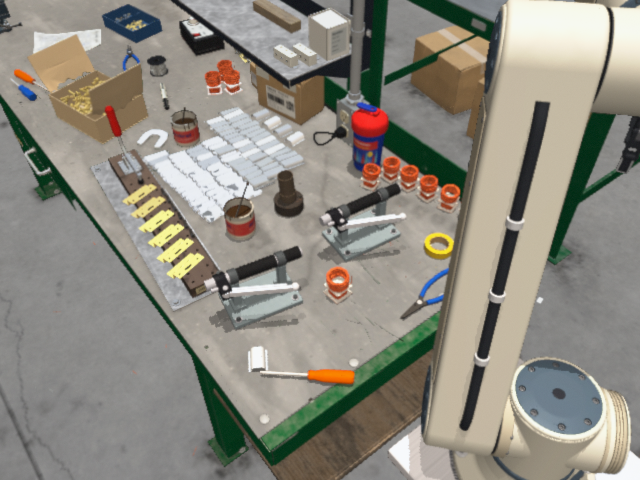

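View pics/top0.png

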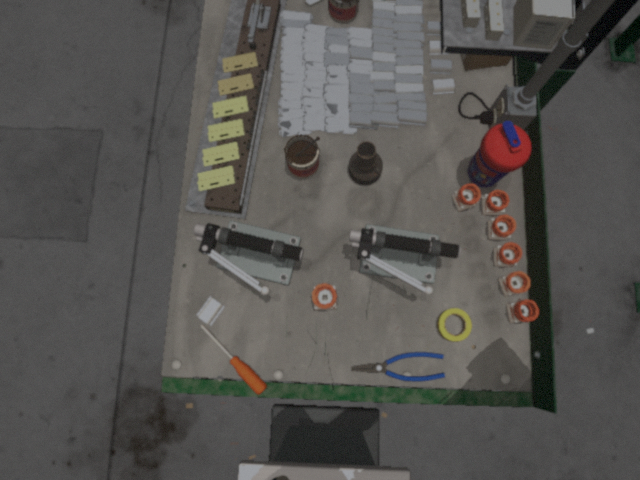

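The top view shows the left stand near (258,252), with its lever from the pivot at (207,240) to the ball end at (265,290). The right stand is near (404,252), with its ball end at (429,291). Next I'll measure the levers.

```bash
cat > h.py <<'E'
import numpy as np, cv2
from scipy.spatial.transform import Rotation as R
from plant import env, vision, spotter
def ray(c,uv):
    k=vision.get_calibration(c); n=cv2.undistortPoints(np.array(uv,float).reshape(-1,1,2),k["camera_matrix"],k["distortion"])[:,0]
    q=k["attitude"]; M=R.from_quat([q[1],q[2],q[3],q[0]]).as_matrix()
    return np.array(k["eye"]), np.c_[n,np.ones(len(n))]@M.T
def atz(c,uv,z):
    e,r=ray(c,uv); return e+r*((z-e[2])/r[:,2])[:,None]
def atd(c,uv,d):
    e,r=ray(c,uv); return e+r*np.asarray(d).reshape(-1,1)
E
python3 - <<'E'
from h import *
for c in ("top","scene"):
    p,d=vision.capture(c)
    for q in ("lever_a_front","bar_a","stand_a"):
        for r in spotter.trace(c,q):
            v,u=np.nonzero(r["region"]); uv=np.c_[u,v]; dd=d[v,u]; k=dd>0
            P=atd(c,uv[k],dd[k])
            print(c,q,round(r["confidence"],2),np.round(r["xy"]),len(u),"z med",np.round(np.median(P[:,2]),3))
            if r["confidence"]<.35: continue
            if q!="stand_a":
                Q=atz(c,uv,.107 if 'lever' in q else .113)[:,:2]; 
                S=P[P[:,2]>.09][:,:2]
                for nm,X in (("plane",Q),("depth",S)):
                    if len(X)<10: continue
                    m=X.mean(0); _,s,vt=np.linalg.svd(X-m,full_matrices=False); t=(X-m)@vt[0]
                    a=vt[0]; lo,hi=np.percentile(t,[1,99]); print("   ",nm,np.round(m,4),"ends",np.round(m+a*lo,4),np.round(m+a*hi,4),"ang",round(np.arctan2(a[1],a[0]),3))
    img=p[:,:,::-1]
    if c=="top": cv2.imwrite("pics/top_zoom.png",cv2.resize(img[210:310,180:480],None,fx=2.6,fy=2.6,interpolation=cv2.INTER_CUBIC))
# manual pixels
print(atz("top",[[265,290],[429,291],[207,240],[365,240]],.108))
E
```

```text
top lever_a_front 0.8 [402. 278.] 403 z med 0.107
    plane [ 0.4946 -0.1182] ends [ 0.5231 -0.0593] [ 0.4687 -0.1716] ang -2.021
    depth [ 0.4948 -0.1185] ends [ 0.5235 -0.0594] [ 0.469  -0.1719] ang -2.022
top lever_a_front 0.17 [304. 156.] 1301 z med 0.051
top bar_a 0.71 [410. 247.] 1045 z med 0.111
    plane [ 0.5528 -0.1366] ends [ 0.5639 -0.0289] [ 0.5441 -0.2202] ang -1.674
    depth [ 0.5532 -0.1365] ends [ 0.5649 -0.029 ] [ 0.5442 -0.2206] ang -1.678
top bar_a 0.69 [255. 245.] 1066 z med 0.111
    plane [0.5421 0.1378] ends [0.5644 0.2512] [0.5265 0.0582] ang -1.764
    depth [0.5424 0.1385] ends [0.5266 0.0584] [0.5648 0.2519] ang 1.376
top stand_a 0.97 [252. 251.] 4747 z med 0.046
top stand_a 0.7 [402. 253.] 4441 z med 0.103
scene lever_a_front 0.88 [373. 224.] 453 z med 0.104
    plane [ 0.4949 -0.113 ] ends [ 0.4659 -0.1725] [ 0.522  -0.0573] ang 1.118
    depth [ 0.4979 -0.1151] ends [ 0.4684 -0.1731] [ 0.5258 -0.0602] ang 1.101
scene bar_a 0.73 [261. 260.] 906 z med 0.11
    plane [0.5376 0.1462] ends [0.5207 0.0617] [0.5591 0.2536] ang 1.373
    depth [0.5413 0.1442] ends [0.5238 0.0594] [0.5634 0.2512] ang 1.367
scene bar_a 0.55 [368. 202.] 738 z med 0.109
    plane [ 0.5467 -0.1352] ends [ 0.5373 -0.2225] [ 0.559  -0.0209] ang 1.464
    depth [ 0.551  -0.1375] ends [ 0.5402 -0.2253] [ 0.5644 -0.0283] ang 1.449
scene stand_a 0.86 [360. 223.] 3726 z med 0.035
scene stand_a 0.66 [258. 286.] 4699 z med 0.043
scene stand_a 0.2 [239. 217.] 1248 z med 0.05
[[ 0.46091541  0.11867029  0.108     ]
 [ 0.47125064 -0.16927519  0.108     ]
 [ 0.54609243  0.22924316  0.108     ]
 [ 0.55824835 -0.05426346  0.108     ]]
```

View pics/top_zoom.png

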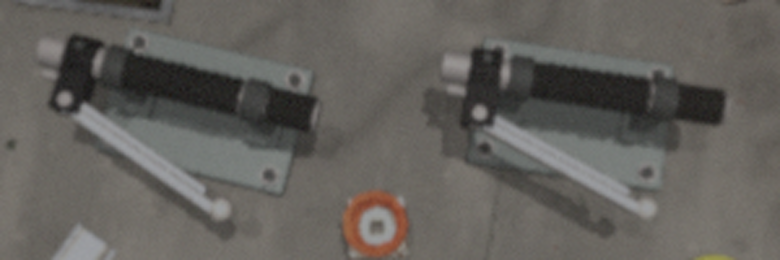

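Run:
```python
from h import *
px=np.array([[221,209],[65,98],[646,208],[480,114]])/2.6+[180,210]
P=atz("top",px,.105); print(P)
for i,yaw in ((0,-(np.pi/2-1.372)),(2,-(np.pi/2-1.463))):
    b,pv=P[i],P[i+1]; v=(pv-b)[:2]; L=np.linalg.norm(v); th=np.arctan2(v[1],v[0])-np.pi/2
    print("len",L,"lever yaw(y axis)",th,"stand yaw",yaw,"diff",yaw-th)
    u=v/L; n=np.array([u[1],-u[0]])
    pv2=b[:2]+u*.130; 
    print("pivot",pv2,"press dir",n,"press pt",b[:2]+u*.030-n*.0065)
    print("origin",)
    c,s=np.cos(yaw),np.sin(yaw); print(pv2-np.array([[c,-s],[s,c]])@[-.032,.075])
p,d=vision.capture("top")
for cam in("top","scene"):
    p,d=vision.capture(cam)
    for q in ("press_a","press_b"): print(cam,q,[(np.round(atz(cam,[r["xy"]],.1),3).tolist(),r["confidence"]) for r in spotter.pinpoint(cam,q)])
    for q in ("coil_w0","half_shell_1","pliers","tape_roll","screwdriver_a"): print(cam,q,[(np.round(atz(cam,[r["xy"]],.0),3).tolist(),r["confidence"]) for r in spotter.pinpoint(cam,q)])
```

```text
[[ 0.46056047  0.11903094  0.105     ]
 [ 0.53245792  0.23229409  0.105     ]
 [ 0.47334218 -0.16895565  0.105     ]
 [ 0.53352018 -0.05445173  0.105     ]]
len 0.13415582340524332 lever yaw(y axis) -0.5656029066615273 stand yaw -0.19879632679489645 diff 0.3668065798666309
pivot [0.53023071 0.22878547] press dir [ 0.84426564 -0.53592493] press pt [0.47115049 0.14784242]
origin
[0.54678876 0.14894293]
len 0.12935432257535567 lever yaw(y axis) -0.4838812272342885 stand yaw -0.10779632679489648 diff 0.376084900439392
pivot [ 0.53382056 -0.05388018] press dir [ 0.88519598 -0.46521832] press pt [ 0.48154495 -0.13937585]
origin
[ 0.55756574 -0.13188765]
top press_a [([[0.471, 0.151, 0.1]], 0.88), ([[0.477, -0.137, 0.1]], 0.78), ([[0.531, 0.233, 0.1]], 0.51), ([[0.544, -0.117, 0.1]], 0.21)]
top press_b [([[0.471, 0.151, 0.1]], 0.88), ([[0.477, -0.137, 0.1]], 0.78), ([[0.531, 0.233, 0.1]], 0.51), ([[0.544, -0.117, 0.1]], 0.21)]
top coil_w0 [([[0.461, 0.015, 0.0]], 0.72)]
top half_shell_1 [([[0.423, 0.239, 0.0]], 0.8), ([[0.558, -0.056, 0.0]], 0.64), ([[0.553, 0.257, 0.0]], 0.41)]
top pliers [([[0.338, -0.13, 0.0]], 0.75)]
top tape_roll [([[0.425, -0.244, 0.0]], 0.9)]
top screwdriver_a [([[0.342, 0.196, 0.0]], 0.75), ([[0.554, -0.136, 0.0]], 0.72)]
scene press_a [([[0.486, -0.135, 0.1]], 0.92), ([[0.472, 0.142, 0.1]], 0.86)]
scene press_b [([[0.486, -0.135, 0.1]], 0.92), ([[0.472, 0.142, 0.1]], 0.86)]
scene coil_w0 [([[0.46, 0.013, 0.0]], 0.78), ([[0.549, 0.145, 0.0]], 0.7)]
scene half_shell_1 [([[0.425, 0.227, 0.0]], 0.71)]
scene pliers [([[0.341, -0.141, -0.0]], 0.9), ([[0.337, 0.18, 0.0]], 0.42)]
scene tape_roll [([[0.422, -0.236, 0.0]], 0.71)]
scene screwdriver_a [([[0.339, 0.179, 0.0]], 0.88)]
```

The lever lengths, the angle to the bar (0.37 against 0.36) and the network's press points all agree. Next I'll work out the TCP path with one tool yaw for both levers, the back of the finger (tool -y) facing -0.30 rad.

```bash
cat >> h.py <<'E'
YAW=-0.30
PIV={"L":np.array([.5302,.2288]),"Rr":np.array([.5338,-.0539])}
LY={"L":-.562,"Rr":-.478}
def rot(a): return np.array([[np.cos(a),-np.sin(a)],[np.sin(a),np.cos(a)]])
def tcp(side,q,gap=0,yaw=YAW,half=.0145,off=0):
    th=LY[side]+q
    p=PIV[side]+rot(th)@[-.0065-gap,-.100]
    nt=rot(yaw)@[1,0]
    # finger face 22 wide, earliest touching: account for corner
    e=.011*abs(np.sin(yaw-th)); 
    return p-nt*half-rot(th)@[1,0]*e
def rel(xyz):
    s=env.read_state(); q=s["tcp_rot"]; M=R.from_quat([q[1],q[2],q[3],q[0]])
    return np.round(M.inv().apply(np.array(xyz)-s["ee_pos"])*1000,1)
E
python3 - <<'E'
from h import *
for a in (("L",0,.04),("L",0,0)):
    t=tcp(*a); print(a,t,"rel z.2",rel([*t,.2]))
s=env.read_state(); q=s["tcp_rot"]; M=R.from_quat([q[1],q[2],q[3],q[0]]).as_matrix(); print(M)
nt=rot(YAW); M2=np.c_[[*(nt@[0,-1]),0],[*(nt@[-1,0]),0],[0,0,-1]]; print(R.from_matrix(M.T@M2).as_rotvec())
E
```

```text
('L', 0, 0.04) [0.42130086 0.17476309] rel z.2 [-455.7  531.    31.3]
('L', 0, 0) [0.4551485  0.15344791] rel z.2 [-477.4  497.4   31.3]
[[-9.06958294e-01 -4.21220432e-01 -8.04878301e-06]
 [-4.21220432e-01  9.06958294e-01  3.36238089e-05]
 [-6.86312478e-06  3.38857042e-05 -9.99999999e-01]]
[ 2.90199438e-05  2.06229892e-05 -8.36005794e-01]
```

```bash
python3 -m crank '[[[-40,45,0,0,0,-0.08,-1],[-80,90,0,0,0,-0.16,-1],[-120,135,0,0,0,-0.24,-1],[-160,180,0,0,0,-0.32,-1],[-200,230,0,0,0,-0.4,-1],[-240,280,0,0,0,-0.48,-1],[-280,330,5,0,0,-0.56,-1],[-320,375,10,0,0,-0.64,-1],[-360,420,15,0,0,-0.72,-1],[-400,465,20,0,0,-0.8,-1],[-430,500,25,0,0,-0.836,-1],[-456,531,31,0,0,-0.836,-1]]]' 20
python3 - <<'E'
from h import *
t=tcp("L",0,.04); print(rel([*t,.088])); print(env.read_state())
E
```

```text
time: 3.25
ee_pos: [0.4218, 0.1768, 0.2002]
tcp_rot: [0.0, -0.594, 0.804, -0.0]
ft_force: [-0.2, 0.5, -0.1]
gripper_width: -0.004
[ 2.200e+00 -1.000e-01  1.122e+02]
{'time': 3.25, 'joints': array([ 7.41371331e-01,  8.36567201e-02, -1.80827838e-01,  1.22738360e-04,
       -1.30587990e+00, -1.03987215e+00]), 'qd': array([ 4.22583201e-01,  4.03984215e-01,  3.09633096e-01,  3.49045032e-04,
        8.99767810e-02, -4.40261669e-01]), 'tau': array([ -1.32599093, -30.07236242,  22.33643532,   5.09059265,
        -0.12119066,   0.66310158]), 'ee_pos': array([0.4218325 , 0.17683111, 0.2002235 ]), 'tcp_rot': array([ 2.20960381e-04, -5.94114046e-01,  8.04380787e-01, -3.62247406e-05]), 'ft_force': array([-0.22537173,  0.46808323, -0.08728165]), 'moment': array([-0.00814041, -0.08764816,  0.01378738]), 'gripper_width': -0.003743370168122664}
```

```bash
python3 -m crank '[[[1,0,30,0,0,0,-1],[2,0,60,0,0,0,-1],[2,0,90,0,0,0,-1],[2,0,112,0,0,0,-1],[2,0,112,0,0,0,-1]]]'
python3 - <<'E'
from h import *
p,d=vision.capture("top");cv2.imwrite("pics/t1.png",cv2.resize(p[210:310,180:480,::-1],None,fx=2.6,fy=2.6))
p,d=vision.capture("scene");cv2.imwrite("pics/s1.png",cv2.resize(p[180:380,180:420,::-1],None,fx=3,fy=3))
for q in (0,.06,.12,.18,.24,.3,.36,.42,.46): print(q,rel([*tcp("L",q),.088]))
print(env.read_state()["ee_pos"],env.read_state()["ft_force"])
E
```

```text
time: 3.88
ee_pos: [0.4201, 0.1722, 0.0871]
tcp_rot: [-0.002, -0.593, 0.805, -0.0]
ft_force: [0.4, 0.3, 0.7]
gripper_width: 0.0
0 [  8.9 -38.    1.1]
0.06 [ 11.  -44.3   1.1]
0.12 [ 12.6 -50.8   1.1]
0.18 [ 13.8 -57.3   1.1]
0.24 [ 14.6 -63.9   1.1]
0.3 [ 14.9 -69.8   1.1]
0.36 [ 15.  -75.1   1.2]
0.42 [ 14.8 -80.5   1.2]
0.46 [ 14.5 -84.1   1.2]
[0.42151432 0.17315647 0.08909349] [ 1.270622   -0.06722918  1.34103252]
```

View pics/s1.png

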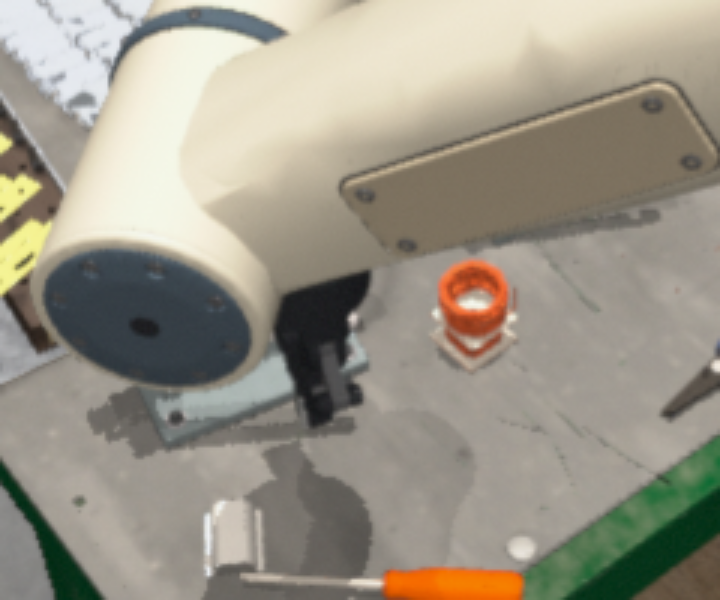

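View pics/t1.png

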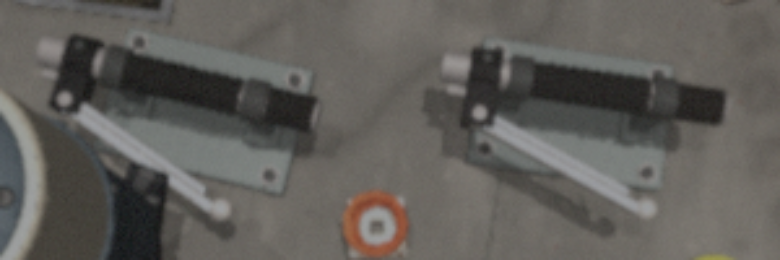

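The shut fingers stand in front of the left lever, short of the ball end and clear of the bar. Now I'll press along the arc in stages.

```bash
python3 -m crank '[[[4,-12,0,0,0,0,-1],[8,-25,0,0,0,0,-1],[9,-38,0,0,0,0,-1],[11,-44,0,0,0,0,-1],[13,-51,0,0,0,0,-1],[13,-51,0,0,0,0,-1]]]'
```

```text
time: 4.72
ee_pos: [0.4661, 0.1455, 0.0882]
tcp_rot: [0.0, -0.593, 0.805, 0.0]
ft_force: [-0.4, 1.8, 0.6]
gripper_width: 0.0
```

```bash
python3 -m crank '[[[1,-3.5,0,0,0,0,-1],[1.2,-6.5,0,0,0,0,-1],[1.2,-6.5,0,0,0,0,-1]]]'
```

```text
time: 5.1
ee_pos: [0.4716, 0.1423, 0.0882]
tcp_rot: [-0.0, -0.593, 0.805, 0.0]
ft_force: [-2.0, 2.0, 1.1]
gripper_width: 0.003
```

```bash
python3 -m crank '[[[0.4,-3,0,0,0,0,-1],[0.7,-6,0,0,0,0,-1],[0.7,-6,0,0,0,0,-1]]]'
```

```text
time: 5.48
ee_pos: [0.4772, 0.1396, 0.0882]
tcp_rot: [-0.0, -0.593, 0.805, -0.0]
ft_force: [-1.9, 0.4, 1.8]
gripper_width: -0.001
```

```bash
python3 -m crank '[[[0.3,-2,0,0,0,0,-1],[0.4,-4,0,0,0,0,-1],[0.4,-4,0,0,0,0,-1]]]'
python3 - <<'E'
from h import *
p,d=vision.capture("top");cv2.imwrite("pics/t2.png",cv2.resize(p[210:310,180:480,::-1],None,fx=2.6,fy=2.6))
E
```

```text
time: 5.85
ee_pos: [0.4806, 0.1382, 0.0881]
tcp_rot: [-0.0, -0.593, 0.805, 0.0]
ft_force: [-4.5, 1.6, 1.9]
gripper_width: -0.0
```

View pics/t2.png

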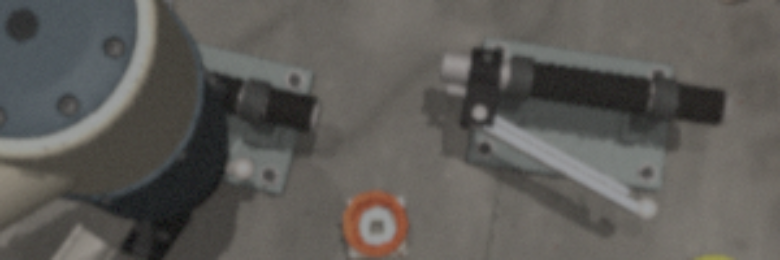

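The ball end has moved to (240,168) in the zoom, so the lever is turning. I'll get its angle from that.

```bash
cat >> h.py <<'E'
def qball(side,zx,zy):
    b=atz("top",np.array([[zx,zy]])/2.6+[180,210],.105)[0,:2]; v=PIV[side]-b
    return round(np.arctan2(v[1],v[0])-np.pi/2-LY[side],3), round(np.linalg.norm(v),4)
E
python3 - <<'E'
from h import *
print(qball("L",221,209),qball("L",240,168))
for q in (.24,.3,.36,.42,.46): print(q,rel([*tcp("L",q),.088]))
E
python3 -m crank '[[[0.2,-2,0,0,0,0,-1],[0.3,-4,0,0,0,0,-1],[0.3,-4,0,0,0,0,-1]]]'
```

```text
(np.float64(-0.003), np.float64(0.13)) (np.float64(0.234), np.float64(0.1276))
0.24 [-1.3  2.8  0.2]
0.3 [-1.  -3.   0.2]
0.36 [-0.9 -8.4  0.2]
0.42 [ -1.1 -13.7   0.2]
0.46 [ -1.4 -17.3   0.2]
time: 6.28
ee_pos: [0.4815, 0.1378, 0.0879]
tcp_rot: [-0.002, -0.593, 0.805, 0.002]
ft_force: [-16.8, 7.5, 10.5]
gripper_width: 0.004
```

Run:
```python
from h import *
p,d=vision.capture("top");cv2.imwrite("pics/t3.png",cv2.resize(p[210:310,180:480,::-1],None,fx=2.6,fy=2.6))
s=env.read_state();print(s["ft_force"],s["ee_pos"])
```

```text
[-16.14547695   7.25196671  10.93812045] [0.48150663 0.13780598 0.08794912]
```

View pics/t3.png

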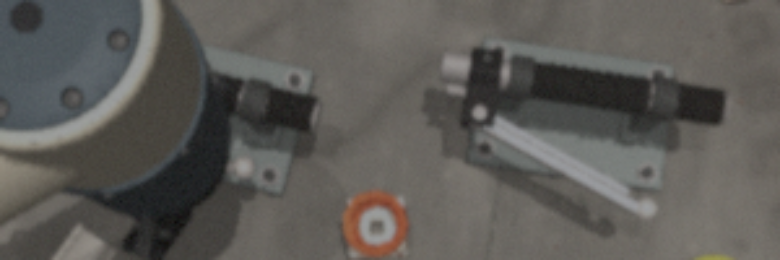

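The ball stays at (241,168), well short of the bar, while the push has risen to about 18 N. The left lever is at its stop, near 0.24 rad. Now I'll let it spring out and look.

```bash
python3 -m crank '[[[-0.5,5,0,0,0,0,-1],[-1,10,0,0,0,0,-1],[-3,17,0,0,0,0,-1],[-5,26,0,0,0,0,-1],[-9,38,0,0,0,0,-1],[-13,55,0,0,0,0,-1],[-15,70,0,0,0,0,-1],[-15,70,0,0,0,0,-1]]]'
python3 - <<'E'
from h import *
p,d=vision.capture("top");cv2.imwrite("pics/t4.png",cv2.resize(p[210:310,180:480,::-1],None,fx=2.6,fy=2.6))
t=tcp("Rr",0,.04); print(t,rel([*t,.16]),rel([*t,.089]))
E
```

```text
time: 7.32
ee_pos: [0.4214, 0.1726, 0.0886]
tcp_rot: [0.0, -0.594, 0.804, 0.0]
ft_force: [0.1, 0.7, 0.1]
gripper_width: -0.0
[ 0.43092969 -0.11612049] [273.1 -93.5 -71.5] [273.1 -93.4  -0.5]
```

View pics/t4.png

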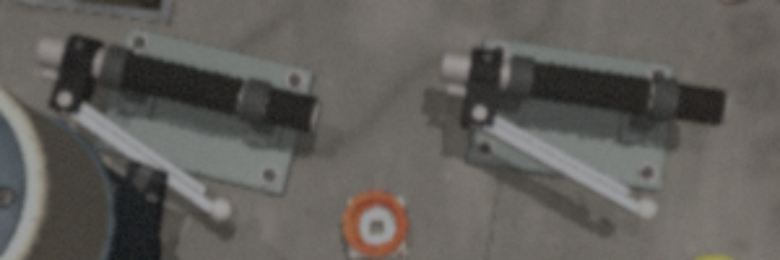

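The left lever is back out, with its ball at (220,209). Next I'll lift, cross above everything and come down in front of the right lever.

```bash
python3 -m crank '[[[0,0,-35,0,0,0,-1],[0,0,-70,0,0,0,-1],[35,-12,-71,0,0,0,-1],[80,-28,-71,0,0,0,-1],[130,-45,-71,0,0,0,-1],[180,-62,-71,0,0,0,-1],[225,-77,-71,0,0,0,-1],[260,-89,-71,0,0,0,-1],[273,-93,-71,0,0,0,-1],[273,-93,-40,0,0,0,-1],[273,-93,-5,0,0,0,-1],[273,-93,0,0,0,0,-1]]]'
python3 -m crank '[[[0,0,0,0,0,0,-1]]]'
python3 - <<'E'
from h import *
p,d=vision.capture("top");cv2.imwrite("pics/t5.png",cv2.resize(p[210:310,180:480,::-1],None,fx=2.6,fy=2.6))
for q in (0,.06,.12,.18,.24,.3,.36,.42,.46): print(q,rel([*tcp("Rr",q),.088]))
s=env.read_state();print(s["ft_force"],s["ee_pos"],s["joints"])
E
```

```text
time: 8.88
ee_pos: [0.4289, -0.116, 0.0865]
tcp_rot: [-0.002, -0.594, 0.805, 0.001]
ft_force: [-0.7, 0.4, 1.3]
gripper_width: 0.001
time: 9.0
ee_pos: [0.4311, -0.1162, 0.0891]
tcp_rot: [0.0, -0.594, 0.805, -0.0]
ft_force: [0.6, -0.3, 0.6]
gripper_width: 0.006
0 [  7.2 -38.8   1.6]
0.06 [  8.7 -45.3   1.7]
0.12 [  9.7 -51.9   1.7]
0.18 [ 10.3 -58.5   1.7]
0.24 [ 10.5 -63.8   1.7]
0.3 [ 10.5 -69.2   1.7]
0.36 [ 10.2 -74.5   1.7]
0.42 [  9.6 -79.9   1.7]
0.46 [  9.  -83.4   1.7]
[-0.80515075 -0.13674295 -0.09659448] [ 0.43151275 -0.11622556  0.0895678 ] [ 9.01771463e-02  1.50416212e-01 -4.05305537e-01  6.93999463e-04
 -1.01308101e+00 -3.89731955e-01]
```

View pics/t5.png

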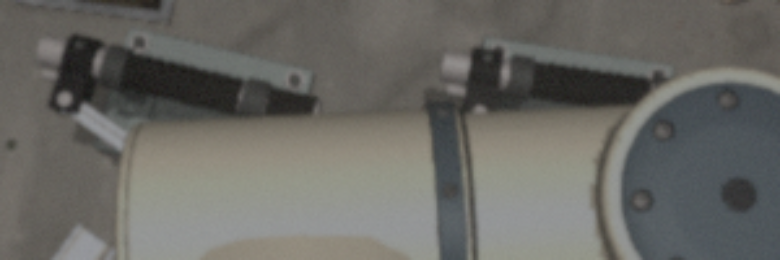

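The arm hides the right lever from above, so I'll use forces and the scene camera for this one.

```bash
python3 -m crank '[[[3,-12,1,0,0,0,-1],[6,-25,1,0,0,0,-1],[7,-38,1,0,0,0,-1],[9,-45,1,0,0,0,-1],[10,-52,1,0,0,0,-1],[10,-58,1,0,0,0,-1],[10,-58,1,0,0,0,-1]]]'
```

```text
time: 9.93
ee_pos: [0.4824, -0.1434, 0.0869]
tcp_rot: [-0.001, -0.593, 0.805, 0.0]
ft_force: [-3.6, -0.7, 1.3]
gripper_width: -0.0
```

```bash
python3 -m crank '[[[0.5,-3,0,0,0,0,-1],[0.5,-6,0,0,0,0,-1],[0.5,-6,0,0,0,0,-1]]]'
```

```text
time: 10.3
ee_pos: [0.4881, -0.1454, 0.087]
tcp_rot: [-0.0, -0.593, 0.805, 0.0]
ft_force: [-4.0, -0.9, -0.1]
gripper_width: 0.003
```

```bash
python3 -m crank '[[[0,-2,0,0,0,0,-1],[0,-4,0,0,0,0,-1],[0,-4,0,0,0,0,-1]]]'
python3 - <<'E'
from h import *
p,d=vision.capture("scene");cv2.imwrite("pics/s6.png",cv2.resize(p[150:300,280:480,::-1],None,fx=4,fy=4))
E
```

```text
time: 10.68
ee_pos: [0.4922, -0.1465, 0.0871]
tcp_rot: [-0.0, -0.593, 0.805, 0.0]
ft_force: [-5.0, -1.4, -1.3]
gripper_width: -0.002
```

View pics/s6.png

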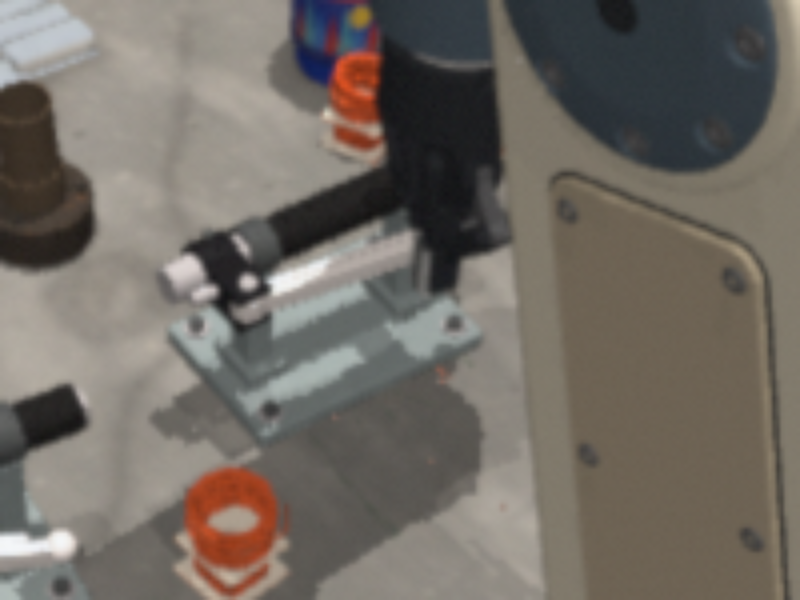

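The scene view shows the finger on the front of the right lever, which is closing on its bar with a steady 4–5 N.

```bash
python3 - <<'E'
from h import *
for q in (.24,.3,.36,.42,.445): print(q,rel([*tcp("Rr",q),.088]))
E
python3 -m crank '[[[-0.2,-3,0,0,0,0,-1],[-0.4,-6,0,0,0,0,-1],[-0.4,-6,0,0,0,0,-1]]]'
```

```text
0.24 [-0.5  3.1 -0.8]
0.3 [-0.6 -2.3 -0.8]
0.36 [-0.9 -7.6 -0.8]
0.42 [ -1.5 -13.   -0.8]
0.445 [ -1.8 -15.2  -0.8]
time: 11.1
ee_pos: [0.4981, -0.148, 0.0872]
tcp_rot: [-0.0, -0.593, 0.805, 0.0]
ft_force: [-4.9, -1.6, -1.3]
gripper_width: 0.003
```

```bash
python3 -m crank '[[[-0.3,-2,0,0,0,0,-1],[-0.5,-4,0,0,0,0,-1],[-0.5,-4,0,0,0,0,-1]]]'
```

```text
time: 11.48
ee_pos: [0.5019, -0.1487, 0.0872]
tcp_rot: [-0.0, -0.593, 0.805, 0.0]
ft_force: [-5.4, -3.5, -1.5]
gripper_width: -0.002
```

```bash
python3 -m crank '[[[-0.3,-2,0,0,0,0,-1],[-0.5,-3,0,0,0,0,-1],[-0.5,-3,0,0,0,0,-1]]]'
```

```text
time: 11.85
ee_pos: [0.5048, -0.1492, 0.0872]
tcp_rot: [-0.0, -0.593, 0.805, 0.0]
ft_force: [-5.3, -2.1, -1.1]
gripper_width: 0.003
```

```bash
python3 -m crank '[[[-0.3,-2,0,0,0,0,-1],[-0.4,-3,0,0,0,0,-1],[-0.4,-3,0,0,0,0,-1]]]'
python3 - <<'E'
from h import *
p,d=vision.capture("scene");cv2.imwrite("pics/s7.png",cv2.resize(p[150:300,280:480,::-1],None,fx=4,fy=4))
for q in (.42,.445): print(q,rel([*tcp("Rr",q),.088]))
E
```

```text
time: 12.22
ee_pos: [0.5078, -0.1497, 0.0872]
tcp_rot: [-0.0, -0.593, 0.805, 0.0]
ft_force: [-6.0, -2.7, -1.4]
gripper_width: -0.001
0.42 [ 0.1  2.8 -0.8]
0.445 [-0.3  0.6 -0.8]
```

View pics/s7.png

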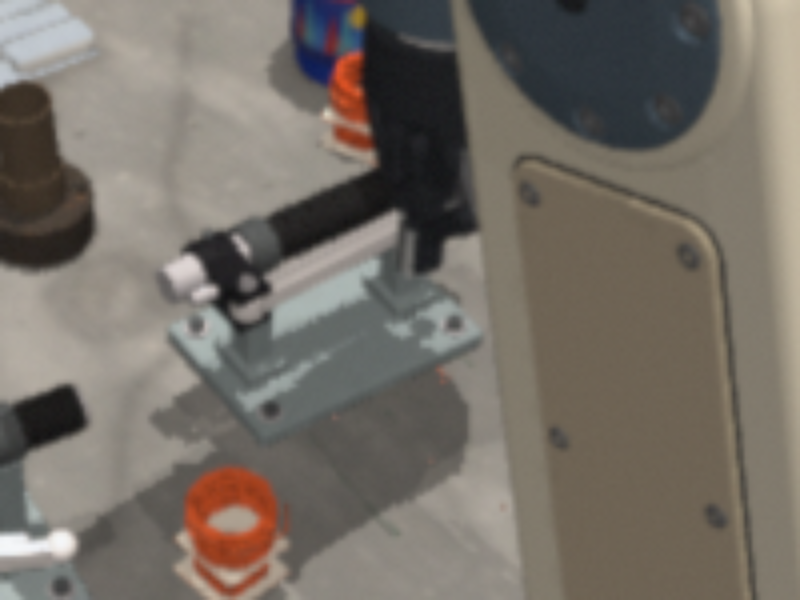

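The right lever is now almost parallel to its bar. The force hasn't jumped yet, so I'll go on in small steps.

```bash
python3 -m crank '[[[-0.2,-1.5,0,0,0,0,-1],[-0.3,-2.5,0,0,0,0,-1],[-0.3,-2.5,0,0,0,0,-1]]]'
```

```text
time: 12.65
ee_pos: [0.5102, -0.15, 0.0872]
tcp_rot: [-0.0, -0.593, 0.805, 0.0]
ft_force: [-5.2, -1.9, -0.5]
gripper_width: -0.0
```

```bash
python3 -m crank '[[[-0.2,-1.5,0,0,0,0,-1],[-0.3,-2.5,0,0,0,0,-1],[-0.3,-2.5,0,0,0,0,-1]]]'
```

```text
time: 13.02
ee_pos: [0.5109, -0.1502, 0.087]
tcp_rot: [-0.001, -0.593, 0.805, 0.001]
ft_force: [-10.7, 0.7, 2.4]
gripper_width: -0.0
```

The motion has stalled and the force has doubled, which is the hard stop. One more mm and a short hold to confirm.

```bash
python3 -m crank '[[[-0.1,-1.2,0,0,0,0,-1],[-0.1,-1.2,0,0,0,0,-1],[-0.1,-1.2,0,0,0,0,-1]]]'
python3 - <<'E'
from h import *
p,d=vision.capture("scene");cv2.imwrite("pics/s8.png",cv2.resize(p[150:300,280:480,::-1],None,fx=4,fy=4))
E
```

```text
time: 13.4
ee_pos: [0.5112, -0.1503, 0.0869]
tcp_rot: [-0.002, -0.593, 0.805, 0.002]
ft_force: [-13.1, 1.2, 5.1]
gripper_width: -0.004
```

View pics/s8.png

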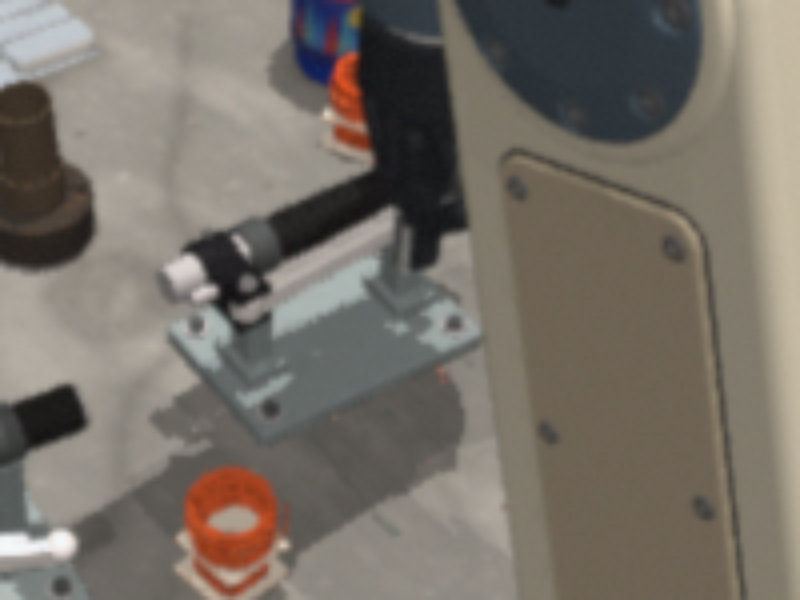

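The right lever lies against its bar and takes 13 N without moving, so the left one is the short-stop lever. I'll back off and return to the left.

```bash
python3 -m crank '[[[0.5,6,0,0,0,0,-1],[1.5,13,0,0,0,0,-1],[2,21,0,0,0,0,-1],[1.5,30,0,0,0,0,-1],[0,42,0,0,0,0,-1],[-4,56,0,0,0,0,-1],[-7,72,0,0,0,0,-1],[-8,90,0,0,0,0,-1],[-8,90,0,0,0,0,-1],[-8,90,0,0,0,0,-1]]]'
python3 - <<'E'
from h import *
p,d=vision.capture("scene");cv2.imwrite("pics/s9.png",cv2.resize(p[150:300,280:480,::-1],None,fx=4,fy=4))
print(rel([.4214,.1728,.0885]))
E
```

```text
time: 14.7
ee_pos: [0.4318, -0.1162, 0.0879]
tcp_rot: [0.001, -0.594, 0.805, -0.001]
ft_force: [-0.0, 1.2, 0.8]
gripper_width: 0.002
[-273.2   95.2   -0.8]
```

View pics/s9.png

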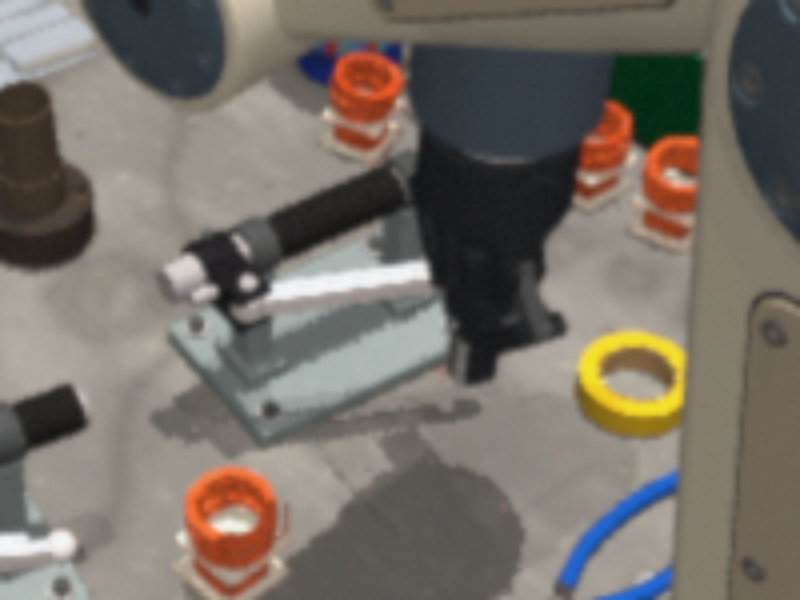

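The right lever has sprung back out. Now I'll lift, cross to the left lever and come down.

```bash
python3 -m crank '[[[0,0,-35,0,0,0,-1],[0,0,-71,0,0,0,-1],[-35,12,-71,0,0,0,-1],[-80,28,-71,0,0,0,-1],[-130,45,-71,0,0,0,-1],[-180,62,-71,0,0,0,-1],[-225,78,-71,0,0,0,-1],[-260,90,-71,0,0,0,-1],[-273,95,-71,0,0,0,-1],[-273,95,-40,0,0,0,-1],[-273,95,-5,0,0,0,-1],[-273,95,-1,0,0,0,-1]]]'
python3 -m crank '[[[0,0,0,0,0,0,-1]]]'
python3 - <<'E'
from h import *
p,d=vision.capture("top");cv2.imwrite("pics/t10.png",cv2.resize(p[210:310,180:480,::-1],None,fx=2.6,fy=2.6))
print(rel([.4806,.1382,.088]),rel([.4661,.1455,.088]))
E
```

```text
time: 16.25
ee_pos: [0.4194, 0.171, 0.0864]
tcp_rot: [-0.002, -0.593, 0.805, -0.0]
ft_force: [0.3, -0.9, 0.2]
gripper_width: -0.0
time: 16.38
ee_pos: [0.4213, 0.1724, 0.0891]
tcp_rot: [0.0, -0.593, 0.805, -0.0]
ft_force: [-0.7, 0.8, 1.0]
gripper_width: 0.003
[ 15.5 -66.6   1.7] [ 12.8 -50.6   1.7]
```

View pics/t10.png

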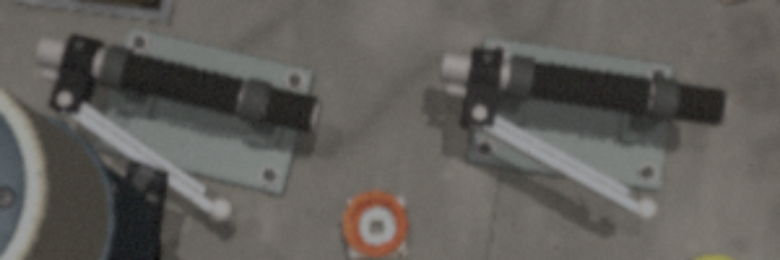

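Both levers are out, with balls at (220,209) and (646,208). I'll press the left one again by the same path.

```bash
python3 -m crank '[[[4,-12,1,0,0,0,-1],[8,-25,1,0,0,0,-1],[9,-38,1,0,0,0,-1],[11,-44,1,0,0,0,-1],[13,-51,1,0,0,0,-1],[14,-57,1,0,0,0,-1],[15,-63,1,0,0,0,-1],[15.5,-67,1,0,0,0,-1],[15.5,-67,1,0,0,0,-1]]]'
```

```text
time: 17.55
ee_pos: [0.48, 0.1379, 0.0872]
tcp_rot: [-0.0, -0.593, 0.805, 0.0]
ft_force: [-2.3, 3.3, 1.1]
gripper_width: -0.001
```

```bash
python3 -m crank '[[[0.2,-2,0,0,0,0,-1],[0.3,-3.5,0,0,0,0,-1],[0.3,-3.5,0,0,0,0,-1],[0.3,-3.5,0,0,0,0,-1]]]'
python3 - <<'E'
from h import *
p,d=vision.capture("top");cv2.imwrite("pics/t11.png",cv2.resize(p[210:310,180:480,::-1],None,fx=2.6,fy=2.6))
p,d=vision.capture("scene");cv2.imwrite("pics/s11.png",p[:,:,::-1])
print(env.read_state()["ft_force"])
E
```

```text
time: 18.05
ee_pos: [0.481, 0.1375, 0.0871]
tcp_rot: [-0.001, -0.593, 0.805, 0.002]
ft_force: [-11.0, 7.2, 7.6]
gripper_width: 0.002
[-10.97202046   7.71049087   5.86436094]
```

View pics/t11.png

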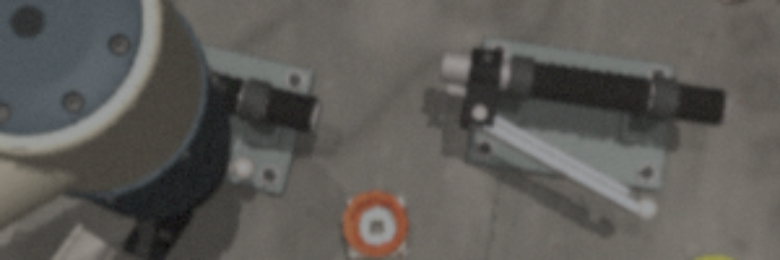

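View pics/s11.png

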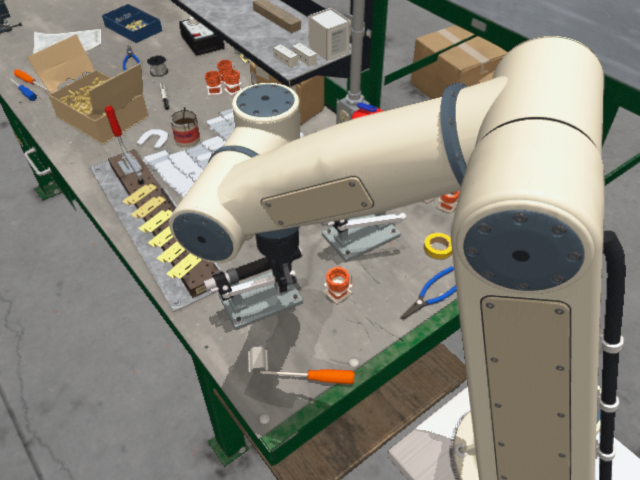

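The left ball is back at (241,168), the same stop position, held with about 13 N. The right ball is out at (646,208), and the bystanders look unmoved. I'll hand it in.

Run:
```python
from plant import env
print(env.close_job()); s=env.read_state(); print(s["time"],s["ft_force"],s["ee_pos"])
```

```text
the job is handed in; nothing more can be done
None
the job is handed in; nothing more can be done
```

I pressed the left lever to its stop and let it spring back out, then did the same with the right. The left one stops short, so I pressed it in again and handed the job in while still holding it against its stop.

- **Left lever:** it stopped at about 0.24 rad with a clear gap to its bar. The push rose to about 18 N there (about 21 N with the vertical part) without further movement.
- **Right lever:** it came up against its bar, and about 13 N moved it no further.
- **Last check (18 s, 48 s allowed):** the left ball end was back at its earlier stop position, held with about 13 N. The right lever was out, and by eye no bystander had moved.
- **Forces:** the highest wrist force I read was about 21 N, well under the limits. It included up to about 11 N of vertical force while I was pressing against a stop.
- **Weaker points:** the arm hid the right lever from the top camera, so I judged its full travel by force and the scene camera alone. My model of the arm's path put the two stops about 3 mm too early. I went by the force rise instead, and the ball position confirmed it on the left.

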